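# Clear the lift stand and hold its cam at the top

### The arm

A 6-joint arm with a two-finger parallel gripper is mounted at the origin on the work surface. World frame = base frame: x ahead of the robot, y to its left, z up, the work surface at z = 0. Lengths are in mm, angles in rad, forces in N, time in s.
With the tool pointing down it reaches from about 325 to 900 mm from the base axis. Payload 6.1 kg.
Tool frame: the origin (TCP) lies on the centre line of the jaws, within the pads' length; the fingertips stand 14 mm ahead of it and the grasp point (between the pads) lies 5 mm behind it; z points along the fingers, y is the direction in which the jaws open and shut (so a half turn about z gives the same grasp; the last joint's range is limited). The gripper opens to 85 mm and grips with 20 to 120 N. Pads are 22 mm wide; open, the fingers measure 114 mm over their backs; the gripper's body (76 mm by 85 mm) begins 54 mm behind the grasp point. The pads swing forward as they close: fully open they stand 13 mm farther back than shut.
Start: joints at [1.073, 0.22, 1.526, -0, 1.395, -0.126], TCP at [227.056, 582.29, 245.3] pointing down, gripper open.
Joint ranges: [-2.98, 2.98], [-0.91, 2.08], [0.09, 2.57], [-1.24, 4.39], [0.2, 2.65], [-2.68, 2.68]. Speed limits (rad/s): [2.57, 2.57, 3.01, 3.14, 3.14, 3.14].

### API

Orientations are given as [roll, pitch, yaw] about the fixed x, y, z axes, in that order (R = Rz(yaw) Ry(pitch) Rx(roll)).
In Python, from workcell import status, imaging, arm gives the robot as it stands.
- The arm moves only by the tool drive_tool, never from a script. Its arguments are lists of equal length, an entry for each row: "xyz": the shift along the tool's x, y, z in m, a list of three; "dr": the turn, a rotation vector about the tool's x, y, z in degrees, a list of three; "fingers": the closure in counts, from 0 (fully open) to 255 (shut). In form: {"xyz": [[tx, ty, tz], ...], "dr": [[ax, ay, az], ...], "fingers": [fingers, ...]}. A call has 1 to 10 rows; each row shifts and turns the pose as measured when the row begins, along the tool's axes as they then stand; what a row does not reach is not made up. A row lasts 1/12 s, in which the tool goes at most 41.7 mm and 7.16 degrees, less where a joint would pass 70% of its speed; a pose out of reach is approached as far as the arm can. A call is refused whole if a number of a shift passes 0.0417 or a number of a turn 7.16, either way. A call with a gripper value outside its range is refused whole. The fingers move at their own pace and stop on an object; "newtons" is the grip in N (left out, the last holds). Time passes only in rows, so rows that do not move let the fingers close. It gives the time, the measured TCP pose, the force and the opening at its end, in the units of the state.
- status.sense(): the state, without advancing time (a new reading comes with each control period).
- imaging.grab_frame(name): name is "scene" or "top"; returns a dict with "pixels" (384x512x3 uint8, red, green, blue), "fx", "fy", "cx", "cy" (pixels), "origin" and "attitude" of the camera in the world. Camera axes: x right, y down, z forward; pixel columns grow to the right and rows downward; lengths in mm; the calibration is good to about 2 mm. A picture is of the moment at which its call begins. There is no depth.
- arm.finish_job(): hands the job in, once; it reports no verdict.
The state is a dict: "clock": time; "joint_pos": joint angles; "joint_velocities": joint speeds; "tau": joint torques, N m; "position": TCP position; "tool_rot": TCP orientation; "force": force on the tool from outside, world axes, zero at the start; "moment": the same for the moment, N m; "opening": opening from 0.0 (shut) to 1.0 (fully open).
Only numpy, scipy, OpenCV 4.12 (cv2) and the standard library are available. Lean on these libraries where they do the work, as an engineer would, in place of code of your own. Each camera call takes 0.05 s, during which the arm holds its last target. There are 200 camera calls.

### The job

The gauge on the cam lift stand is to be zeroed at full lift with the platen empty: take the tested slug off the platen, drop it into the wire basket and let go of it there. Then raise the cam lever until it stands straight up, where the lift is highest, and finish while still holding it there with the gripper (it springs back if let go). Keep the basket upright, and leave the tray of fresh slugs and the other loose things on the bench where they are.

Things in the scene. Friction and masses are not known exactly. Their poses are not given: they have to be found in the camera images.
- stand: the cam lift stand, bolted down: dark steel base plate 165 x 125 x 12 mm, two aluminium cheeks, a round steel platen on top, a dial gauge behind it, a cam lever on its -y side. Origin on the bench straight below the platen's axis; x points from the platen to the gauge, away from the robot to within half a radian; z up. The base plate spans x = -55 to 110 mm
- dial (a point): centre of the white face of the round dial gauge (52 mm across) on its grey column, 122 mm above the bench; gauge and column span x = 64 to 105 mm in the stand's frame, up to 148 mm above the bench
- lever_hinge (a point): point on the cam shaft's axis level with lever_grip: the shaft runs along the stand's y at x = 0, 36 mm above the bench; this point is at y = -85 mm in the stand's frame. The lever swings about it in the stand's x-z plane
- platen_top (a point): centre of the platen's flat round top, 72 mm across; 75 mm above the bench with the lever at rest, about 7 mm higher at the highest lift
- lever (a joint): cam lever angle, rad. 0 = at rest on its stop, leaning to the stand's -x side, 30 degrees above level; grows as it is raised. 1.047 (60 degrees) = standing straight up, the highest lift; beyond it (to 1.7) the platen sinks again. Let go, a spring and its weight bring it back to rest; at the handle it takes about 2 N all the way
- lever_grip (a point): grip point on the lever's handle, a round black bar 16 mm across, parallel to the stand's y, fixed to the end of the flat arm; on its centre line, 120 mm from the shaft, at y = -85 mm in the stand's frame (bar y = -48 to -114, arm -49 to -59 mm). At lever angle a: x = -120 cos(a + 0.524), z = 36 + 120 sin(a + 0.524) mm, so 96 mm above the bench at rest, 156 mm at the top
- slug: the tested slug standing on the platen: barrel-shaped aluminium cylinder, 36 mm across at mid height, 30 mm at its ends, 26 mm tall, 50 to 100 g; origin at the centre of its underside
- basket: the wire basket for tested pieces: open-topped, fine steel mesh, 170 (x) x 130 (y) x 50 mm outside, walls and floor 4 mm, loose on the bench, about 0.45 kg; on the left or the right of the stand; origin at the centre of its underside
- tray: solid grey plastic tray, 170 x 130 x 35 mm, 5 mm walls, holding three fresh straight slugs (28 mm across, 32 mm tall); on the other side of the stand from the basket; not to be disturbed; origin at the centre of its underside
- fresh0: a fresh straight aluminium slug, 28 mm across, 32 mm tall, standing in the tray; origin at the centre of its underside
- fresh1: a fresh straight aluminium slug, 28 mm across, 32 mm tall, standing in the tray; origin at the centre of its underside
- fresh2: a fresh straight aluminium slug, 28 mm across, 32 mm tall, standing in the tray; origin at the centre of its underside
- bottle: bystander: white plastic bottle with grey cap, 60 mm across, 150 mm tall; stands behind and to the right; origin at the centre of its underside
- jar: bystander: amber glass jar with black lid, 60 mm across, 65 mm tall; stands behind and to the left; origin at the centre of its underside
- brush: bystander: hand brush lying flat near the robot on the right, handle towards the robot; origin under its middle
- caliper: bystander: steel caliper lying flat near the robot on the left, 170 mm long, up to 11 mm thick; origin under the middle of its beam
- puck: bystander: steel load-cell puck with a central stud, 64 mm across, 36 mm tall, on the right; origin at the centre of its underside
- driver: bystander: screwdriver lying flat on the left; origin under its middle
Mind the look-alikes: they are no part of the job. What is shaped like the slug but yellow is not meant.

How it is judged:
By the outcome, as a careful person would: the job done as asked, in the order asked, and still so for the second after the job is handed in, while the arm keeps its last pose, push and grip.
It also fails if it takes over 48 s, if anything falls off the work surface, if the arm or the gripper's body presses on something with over 40 N, if the wrist force passes 120 N, or if a joint passes its speed limit or range.

## Working session

There is one attempt and no reset: what is moved stays moved. The work goes in short steps, Python scripts to look and compute and a tool call to move; the robot and the scene stay as the last step left them, time stands still between calls to the robot, and variables do not carry over. Pictures are saved under pics/ and viewed, about 8 in all and at most 12, crops included, and the job is handed in when it is done.

Besides the shell and the picture viewer there is one more tool, called after "Call:" as name(argument=value, ...), one argument or row to a line, values as JSON. drive_tool: Moves the arm, as the interface text tells. Its arguments: {"type":"object","properties":{"xyz":{"type":"array"},"dr":{"type":"array"},"fingers":{"type":"array"},"newtons":{"type":"number"}},"required":["xyz","dr","fingers"]}

```bash
mkdir -p pics
cat > h.py <<'E'
import numpy as np, cv2
from workcell import status, imaging, arm
def grab(n,save=None):
    f=imaging.grab_frame(n)
    if save: cv2.imwrite('pics/'+save,cv2.cvtColor(f['pixels'],cv2.COLOR_RGB2BGR))
    return f
def Rm(f):
    a=np.array(f['attitude'],float)
    if a.shape==(3,3): return a
    from scipy.spatial.transform import Rotation as R
    return R.from_euler('xyz',a).as_matrix() if a.size==3 else R.from_quat(a).as_matrix()
def ray(f,u,v):
    return np.array(f['origin'],float),Rm(f)@np.array([(u-f['cx'])/f['fx'],(v-f['cy'])/f['fy'],1])
def onz(f,u,v,z):
    o,d=ray(f,u,v); return o+d*(z-o[2])/d[2]
def proj(f,p):
    c=Rm(f).T@(np.array(p,float)-np.array(f['origin'],float)); return np.array([f['fx']*c[0]/c[2]+f['cx'],f['fy']*c[1]/c[2]+f['cy']])
def tri(f,a,g,b):
    o1,d1=ray(f,*a);o2,d2=ray(g,*b)
    s=np.linalg.lstsq(np.c_[d1,-d2],o2-o1,rcond=None)[0]
    p,q=o1+d1*s[0],o2+d2*s[1]; return (p+q)/2,np.linalg.norm(p-q)
E
python3 - <<'E'
from h import *
for n in('scene','top'):
    f=grab(n,n+'0.png'); print(n,f['origin'],f['attitude'],f['fx'],f['cx'],f['cy'])
print(status.sense())
E
```

```text
scene [1207.29230331 -436.93718826  876.91162344] [-2.34605764 -0.00480488  0.97362206] 405.9498158796913 254.95035290633513 187.84888827162476
top [3.89957458e+02 7.60432557e-01 1.25330953e+03] [-3.02049541  0.00802847 -1.59032332] 376.46907259607895 251.64666475773979 192.72623939356467
{'clock': 0.1, 'joint_pos': array([ 1.07289237e+00,  2.21166863e-01,  1.52748053e+00, -1.03217187e-05,
        1.39465654e+00, -1.26075806e-01]), 'joint_velocities': array([-0.00056385, -0.0006395 , -0.00038934, -0.0007814 ,  0.0004343 ,
       -0.00122205]), 'tau': array([ 4.69346742e-04, -4.98247504e+01, -3.90543652e+01, -2.29940761e-04,
        5.72501143e-03, -3.95533709e-05]), 'position': array([226.82660083, 581.8509742 , 244.30500956]), 'tool_rot': array([-3.13989369e+00, -2.05100597e-04,  2.76976615e+00]), 'force': array([ 0.30675972,  0.36475807, -0.05976729]), 'moment': array([-0.002903  ,  0.00622465, -0.03802394]), 'opening': 0.9992472847800381}
```

View pics/scene0.png

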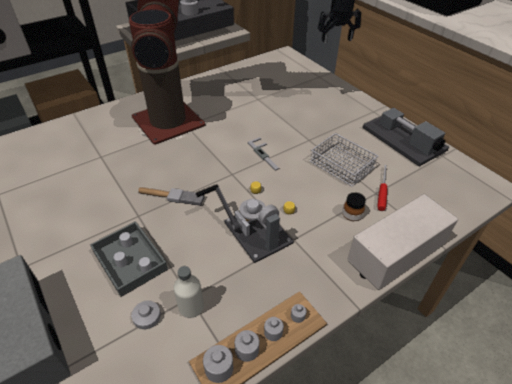

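View pics/top0.png

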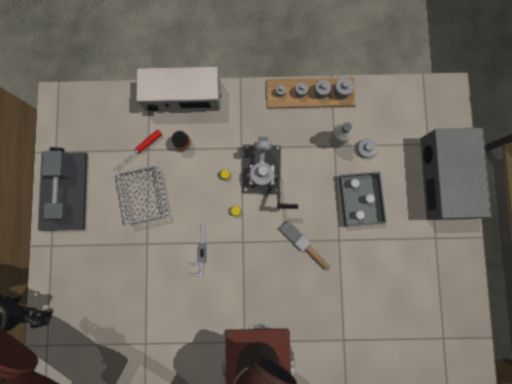

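The scene view shows the stand at about (258,225), with a grey slug on the platen at about (252,206), the lever handle at about (208,190), the basket at (343,160) and the tray at (128,257). In the top view, the slug is at about (262,172), the handle at (288,206), the dial and column at (263,146), the basket at (142,196) and the tray at (362,199).

Candidates in the top view:
- Grey slug on the platen, (262,172): this is the one described.
- Yellow look-alikes at (225,174) and (235,211).
- Fresh slugs at (355,183), (370,198) and (360,215).
- Rack weights at (280–344,90).
- Puck at (367,148).

Next I'll check the choice in a close crop.

Run:
```python
import cv2,numpy as np
a=cv2.imread('pics/scene0.png')[165:265,190:310];b=cv2.imread('pics/top0.png')[125:225,215:335]
cv2.imwrite('pics/c1.png',np.vstack([cv2.resize(x,None,fx=5,fy=5,interpolation=cv2.INTER_CUBIC)[:, :] for x in (a,)]+[]))
r=lambda x:cv2.resize(x[:, 0:80],(400,500),interpolation=cv2.INTER_CUBIC)
cv2.imwrite('pics/c1.png',np.hstack([r(a),r(b[:,20:])]))
```

```text
(no output)
```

View pics/c1.png

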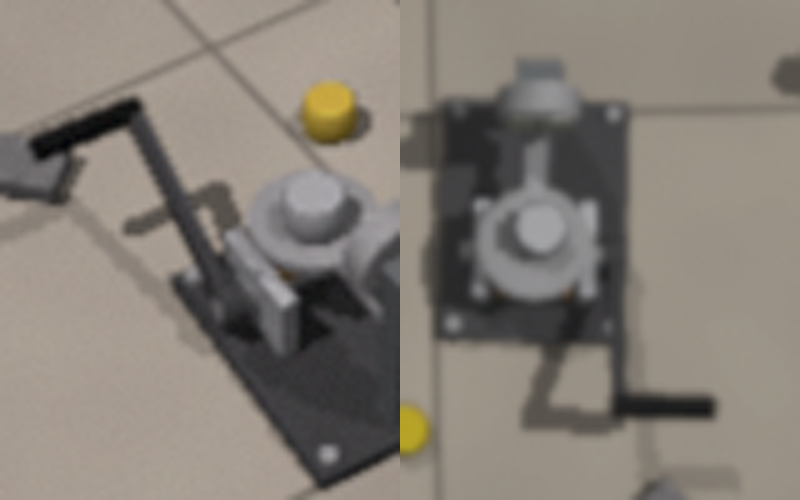

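The crop shows one grey barrel slug on the platen, with its top face at scene (253,203.4) and top (263,170.6). The handle ends are at top (278.6,206.4) and (297.8,206.4). In the scene view they are at (217,186.4) and (197.6,194.6).

Run:
```python
from h import *
s=imaging.grab_frame('scene');t=imaging.grab_frame('top');np.set_printoptions(precision=1,suppress=True)
print('slug tri',tri(s,(253,203.4),t,(263,170.6)),onz(t,263,170.6,101),onz(s,253,203.4,101))
print('platen',onz(t,262,174,75), onz(s,190+313/5,165+222/5,75))
for a,b in (((217,186.4),(278.6,206.4)),((197.6,194.6),(297.8,206.4))): print('handle',tri(s,a,t,b),onz(t,*b,96))
for u,v in ((440,102),(628,102),(622,342),(438,338)): print('base',onz(t,235+(u-400)/5,125+v/5,12))
for u,v in ((116,178),(159,168),(168,213),(126,225)): print('basket',onz(t,u,v,50))
for u,v in ((225,174),(235,211)): print('yellow',onz(t,u,v,26))
for u,v in ((341,175),(382,173),(384,224),(342,227)): print('tray',onz(t,u,v,35))
```

```text
slug tri (array([599.7, -27.7, 101.6]), np.float64(3.7446594634650108)) [598.8 -29.3 101. ] [600.  -25.7 101. ]
platen [592.7 -26.6  75. ] [597.4 -25.2  75. ]
handle (array([487.9, -72.5,  98. ]), np.float64(5.160441895403769)) [486.8 -74.9  96. ]
handle (array([ 486.4, -131.7,   98.3]), np.float64(4.54202979264603)) [ 485.6 -134.    96. ]
base [702.6  33.8  12. ]
base [699.9 -93.   12. ]
base [537.  -84.3  12. ]
base [542.2  37.8  12. ]
basket [593.7 446.7  50. ]
basket [623.7 307.3  50. ]
basket [476.6 276.9  50. ]
basket [440.9 411.   50. ]
yellow [603.6  94.6  26. ]
yellow [480.5  63.2  26. ]
tray [ 590.8 -285.9   35. ]
tray [ 594.6 -420.    35. ]
tray [ 428.3 -416.3   35. ]
tray [ 421.3 -280.9   35. ]
```

Call:
drive_tool(
  xyz=[
    [-0.032,-0.024,0],
    [-0.03,-0.0265,0],
    [-0.026,-0.03,0],
    [-0.022,-0.0335,0],
    [-0.022,-0.0335,0],
    [-0.022,-0.0335,0],
    [-0.022,-0.0335,0],
    [-0.022,-0.0335,0],
    [-0.022,-0.0335,0],
    [-0.022,-0.0335,0],
  ],
  dr=[
    [0,0,-6.5],
    [0,0,-6.5],
    [0,0,-6.5],
    [0,0,0],
    [0,0,0],
    [0,0,0],
    [0,0,0],
    [0,0,0],
    [0,0,0],
    [0,0,0],
  ],
  fingers=[0,0,0,0,0,0,0,0,0,0],
)

```text
clock: 1.03
position: [443.1, 237.4, 241.2]
tool_rot: [-3.141, -0.003, 3.138]
force: [1.1, 0.3, 0.1]
opening: 1.003
```

Call:
drive_tool(
  xyz=[
    [-0.02,-0.034,0.005],
    [-0.02,-0.034,0.005],
    [-0.02,-0.034,0.005],
    [-0.02,-0.034,0.005],
    [-0.02,-0.034,0.005],
    [-0.02,-0.034,0.005],
    [-0.018,-0.03,0.005],
    [-0.012,-0.02,0.005],
    [0,0,0],
  ],
  dr=[
    [0,0,0],
    [0,0,0],
    [0,0,0],
    [0,0,0],
    [0,0,0],
    [0,0,0],
    [0,0,0],
    [0,0,0],
    [0,0,0],
  ],
  fingers=[0,0,0,0,0,0,0,0,0],
)

```text
clock: 1.78
position: [599.4, -38.5, 199.9]
tool_rot: [-3.14, 0.002, 3.131]
force: [0.2, 0.6, 0.0]
opening: 0.995
```

Run:
```python
from h import *
a=grab('scene');b=grab('top');s=status.sense();p=s['position']
for g in(a,b): print(proj(g,p+[0,0,-14]))
c=lambda f,u,v:cv2.resize(f['pixels'][v:v+100,u:u+80,::-1],(400,500),interpolation=cv2.INTER_CUBIC)
cv2.imwrite('pics/c2.png',np.hstack([c(a,210,135),c(b,235,125)]));print(s['clock'],p)
```

```text
[249.47771185 180.7301915 ]
[265.6651545  165.45179675]
1.8833 [598.18914098 -35.11049409 200.52168413]
```

View pics/c2.png

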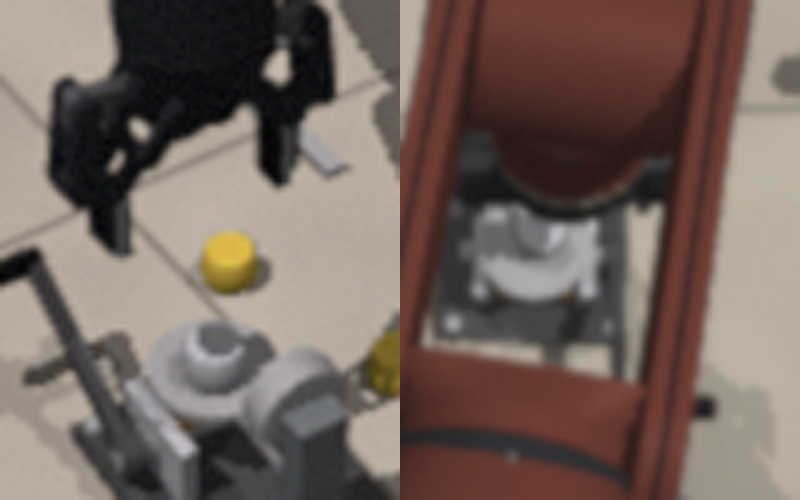

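The fingers are straight above the platen, with tips at scene (233,184) and (266,171). The slug is still at about (253,204). I'll shift about 8 mm in +y and go down.

Call:
drive_tool(
  xyz=[
    [0,0.008,0.025],
    [0,0,0.03],
    [0,0,0.025],
    [0,0,0.014],
    [0,0,0.005],
    [0,0,0],
  ],
  dr=[
    [0,0,0],
    [0,0,0],
    [0,0,0],
    [0,0,0],
    [0,0,0],
    [0,0,0],
  ],
  fingers=[0,0,0,0,0,0],
)

```text
clock: 2.38
position: [597.9, -18.7, 102.2]
tool_rot: [3.139, 0.006, 3.139]
force: [0.1, -0.2, 0.7]
opening: 1.001
```

Call:
drive_tool(
  xyz=[
    [0.001,-0.007,0.005],
    [0,0,0.003],
    [0,0,0],
  ],
  dr=[
    [0,0,0],
    [0,0,0],
    [0,0,0],
  ],
  fingers=[0,0,0],
  newtons=30,
)

```text
clock: 2.63
position: [597.6, -24.2, 96.4]
tool_rot: [3.14, 0.009, -3.141]
force: [0.2, -0.7, -0.1]
opening: 1.0
```

Run:
```python
from h import *
a=grab('scene');s=status.sense();p=s['position']
print(p,proj(a,p+[0,0,-14]))
cv2.imwrite('pics/c3.png',cv2.resize(a['pixels'][150:250,200:320,::-1],(720,600),interpolation=cv2.INTER_CUBIC))
```

```text
[597.90558063 -24.38758499  96.84660104] [252.94957292 207.40083069]
```

View pics/c3.png

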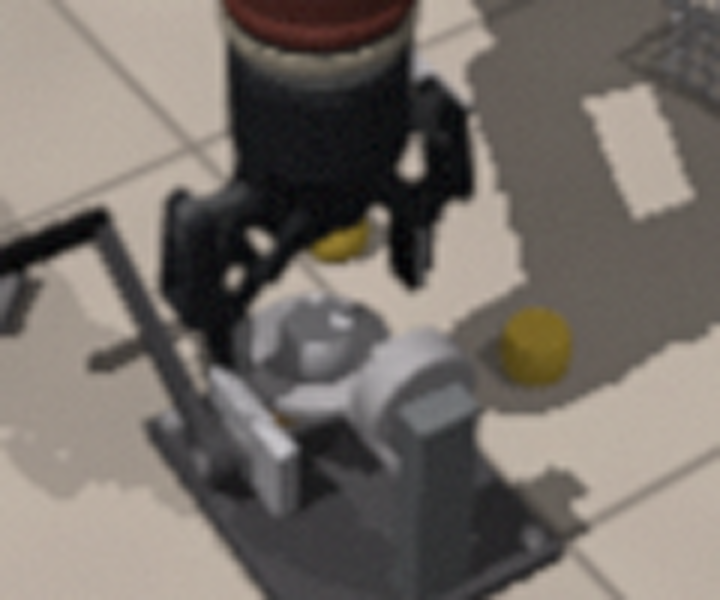

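The slug stands between the open fingers: tips at crop (222,360) and (412,285), slug at (320,325). Now closing.

Call:
drive_tool(
  xyz=[
    [0,-0.002,0.003],
    [0,0,0],
    [0,0,0],
    [0,0,0],
    [0,0,0],
    [0,0,0],
    [0,0,0],
    [0,0,0],
  ],
  dr=[
    [0,0,0],
    [0,0,0],
    [0,0,0],
    [0,0,0],
    [0,0,0],
    [0,0,0],
    [0,0,0],
    [0,0,0],
  ],
  fingers=[255,255,255,255,255,255,255,255],
  newtons=40,
)

```text
clock: 3.35
position: [600.2, -27.6, 97.1]
tool_rot: [3.141, 0.015, 3.141]
force: [0.5, 0.5, -0.7]
opening: 0.391
```

Call:
drive_tool(
  xyz=[
    [0,0,0],
    [0,0,0],
    [0,0,0.004],
    [0,0,0],
    [0,0,0],
    [0,0,0],
    [0,0,0],
    [0,0,0],
  ],
  dr=[
    [0,0,0],
    [0,0,0],
    [0,0,0],
    [0,0,0],
    [0,0,0],
    [0,0,0],
    [0,0,0],
    [0,0,0],
  ],
  fingers=[110,110,110,255,255,255,255,255],
  newtons=40,
)

```text
clock: 4.02
position: [600.5, -27.5, 93.1]
tool_rot: [3.141, 0.016, 3.141]
force: [-0.2, 0.6, 1.3]
opening: 0.393
```

Call:
drive_tool(
  xyz=[
    [0,0,-0.005],
    [0,0,-0.015],
    [0,0,-0.03],
    [0,0,-0.03],
    [0,0,-0.03],
    [0,0,0],
  ],
  dr=[
    [0,0,0],
    [0,0,0],
    [0,0,0],
    [0,0,0],
    [0,0,0],
    [0,0,0],
  ],
  fingers=[255,255,255,255,255,255],
)

```text
clock: 4.52
position: [595.7, -27.1, 204.1]
tool_rot: [3.139, 0.006, 3.141]
force: [2.0, -0.1, 0.6]
opening: 0.393
```

Call:
drive_tool(
  xyz=[
    [0.006,0.025,0],
    [0.006,0.038,0],
    [0.006,0.04,0],
    [0.006,0.04,0],
    [0.006,0.04,0],
    [0.006,0.04,0],
    [0.006,0.04,0],
    [0.006,0.04,0],
    [0.006,0.035,0],
    [0.004,0.02,0],
  ],
  dr=[
    [0,0,0],
    [0,0,0],
    [0,0,0],
    [0,0,0],
    [0,0,0],
    [0,0,0],
    [0,0,0],
    [0,0,0],
    [0,0,0],
    [0,0,0],
  ],
  fingers=[255,255,255,255,255,255,255,255,255,255],
)

```text
clock: 5.35
position: [539.9, 338.7, 208.1]
tool_rot: [3.141, 0.017, 3.129]
force: [0.6, -0.9, -0.9]
opening: 0.394
```

Call:
drive_tool(
  xyz=[
    [0,0,0],
    [0,0,0],
  ],
  dr=[
    [0,0,0],
    [0,0,0],
  ],
  fingers=[255,255],
)

```text
clock: 5.52
position: [537.5, 344.1, 207.4]
tool_rot: [3.14, 0.016, 3.136]
force: [0.6, -0.6, -1.0]
opening: 0.386
```

Run:
```python
from h import *
a=grab('scene');b=grab('top');s=status.sense();p=s['position']
for g in(a,b): print(proj(g,p+[0,0,-14]),proj(g,[p[0],p[1],8]))
c=lambda f,u,v:cv2.resize(f['pixels'][v:v+120,u:u+96,::-1],(400,500),interpolation=cv2.INTER_CUBIC)
cv2.imwrite('pics/c4.png',np.hstack([c(a,295,80),c(b,95,140)]));print(s['clock'],p,s['opening'])
```

```text
[345.55185955 117.72480564] [336.35195327 165.44303966]
[133.53559868 188.54807186] [151.29270565 195.87506082]
5.6167 [537.95767225 342.74304736 207.44360526] 0.3916756270105964
```

View pics/c4.png

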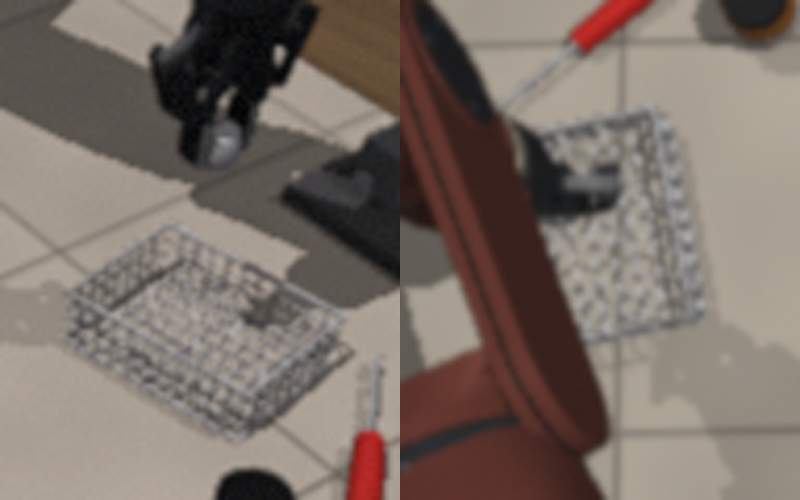

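The slug is held in the jaws, at crop (222,140). In the scene crop, the basket rim corners are about (168,228), (70,297), (243,392) and (348,322).

Run:
```python
from h import *
f=grab('scene');t=grab('top');np.set_printoptions(precision=1,suppress=True)
P=np.array([onz(f,295+u*.24,80+v*.24,50) for u,v in((168,228),(70,297),(243,392),(348,322))]);print(P,P.mean(0),np.linalg.norm(P-np.roll(P,1,0),axis=1))
P=np.array([onz(t,95+(u-400)*.24,140+v*.24,50) for u,v in((655,108),(705,318))]);print('top right rim corners',P)
```

```text
[[451.5 408.8  50. ]
 [474.9 286.5  50. ]
 [628.4 320.7  50. ]
 [615.6 442.4  50. ]] [542.6 364.6  50. ] [167.5 124.6 157.3 122.4]
top right rim corners [[630.8 316.5  50. ]
 [466.  276.1  50. ]]
```

Call:
drive_tool(
  xyz=[
    [0,0.009,0.02],
    [0,0.008,0.035],
    [0,0,0.035],
    [0,0,0.035],
    [0,0,0.02],
    [0,0,0],
  ],
  dr=[
    [0,0,0],
    [0,0,0],
    [0,0,0],
    [0,0,0],
    [0,0,0],
    [0,0,0],
  ],
  fingers=[255,255,255,255,255,255],
)

```text
clock: 6.22
position: [549.9, 352.0, 63.9]
tool_rot: [3.136, 0.028, 3.119]
force: [-0.7, -0.6, -1.2]
opening: 0.392
```

Call:
drive_tool(
  xyz=[
    [0.008,0.009,0.012],
    [0,0,0.012],
    [0,0,0.005],
    [0,0,0],
    [0,0,0],
  ],
  dr=[
    [0,0,0],
    [0,0,0],
    [0,0,0],
    [0,0,0],
    [0,0,0],
  ],
  fingers=[255,255,255,255,255],
)

```text
clock: 6.63
position: [545.4, 359.9, 35.7]
tool_rot: [3.135, 0.031, 3.114]
force: [-0.2, -0.2, 0.1]
opening: 0.39
```

Call:
drive_tool(
  xyz=[
    [0,0,0.003],
    [0,0,0],
    [0,0,0],
    [0,0,0],
    [0,0,0],
    [0,0,0],
    [0,0,-0.01],
    [0,0,-0.03],
    [0,0,-0.035],
    [0,0,-0.035],
  ],
  dr=[
    [0,0,0],
    [0,0,0],
    [0,0,0],
    [0,0,0],
    [0,0,0],
    [0,0,0],
    [0,0,0],
    [0,0,0],
    [0,0,0],
    [0,0,0],
  ],
  fingers=[100,100,100,100,100,100,100,100,100,100],
)

```text
clock: 7.47
position: [538.6, 357.6, 142.1]
tool_rot: [3.14, 0.022, 3.114]
force: [0.7, 0.8, -0.2]
opening: 0.604
```

Call:
drive_tool(
  xyz=[
    [0,0,-0.04],
    [0,-0.03,-0.035],
    [0,-0.04,-0.01],
    [0.003,-0.04,0],
    [0.003,-0.04,0],
    [0.003,-0.04,0],
    [0.003,-0.04,0],
    [0.003,-0.04,0],
  ],
  dr=[
    [0,0,0],
    [0,0,0],
    [0,0,0],
    [0,0,7],
    [0,0,7],
    [0,0,7],
    [0,0,7],
    [0,0,7],
  ],
  fingers=[100,100,100,50,50,50,50,50],
)

```text
clock: 8.13
position: [472.9, 104.3, 243.7]
tool_rot: [3.1, 0.036, 2.498]
force: [-0.2, -1.1, 0.4]
opening: 0.804
```

Run:
```python
from h import *
a=grab('scene');b=grab('top');s=status.sense()
cv2.imwrite('pics/c5.png',np.hstack([cv2.resize(a['pixels'][120:200,290:400,::-1],(440,320)),cv2.resize(b['pixels'][150:240,95:185,::-1],(320,320))]))
print(s['clock'],s['position'],s['tool_rot'],s['opening'])
```

```text
8.2333 [470.30787202 102.37699925 242.47739718] [3.10381634 0.03376538 2.49619243] 0.8069742718705023
```

View pics/c5.png

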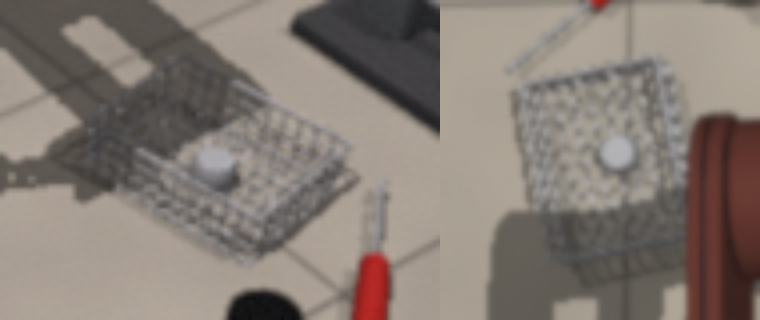

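The slug stands in the upright basket, at crop (215,168) in the scene view and (617,153) in the top view. Next is the lever.

Call:
drive_tool(
  xyz=[
    [-0.015,-0.02,0],
    [-0.0175,-0.018,0],
    [-0.0195,-0.0157,0],
    [-0.021,-0.013,0],
    [-0.0227,-0.0104,0],
    [-0.0238,-0.0076,0],
    [-0.0245,-0.0047,0],
    [-0.025,0,0],
    [0,0,0],
    [0,0,0],
  ],
  dr=[
    [0,0,7],
    [0,0,7],
    [0,0,7],
    [0,0,7],
    [0,0,7],
    [0,0,7],
    [0,0,7],
    [0,0,4],
    [0,0,0],
    [0,0,0],
  ],
  fingers=[50,50,50,50,50,50,50,50,50,50],
)

```text
clock: 9.07
position: [473.8, -104.5, 250.4]
tool_rot: [3.076, -0.011, 1.548]
force: [0.1, 1.1, 0.3]
opening: 0.806
```

```bash
cat > m.py <<'E'
from h import *
from scipy.spatial.transform import Rotation as R
import sys
np.set_printoptions(precision=4,suppress=True)
s=status.sense();T=np.array(eval(sys.argv[1]),float);q=R.from_euler('xyz',s['tool_rot'])
g=R.from_euler('xyz',[np.pi,0,float(sys.argv[2])])
print(s['clock'],s['position'],s['opening'],'shift',q.inv().apply(T-s['position'])/1000,'dr',np.degrees((q.inv()*g).as_rotvec()))
E
python3 m.py [488,-110,190] 1.54
```

```text
9.0667 [ 473.8499 -104.507   250.4098] 0.8063385555923747 shift [-0.0058  0.0103  0.0612] dr [ 3.7544 -0.6508  0.4521]
```

Call:
drive_tool(
  xyz=[
    [-0.003,0.005,0.02],
    [-0.003,0.005,0.025],
    [0,0,0.015],
    [0,0,0],
    [0,0,0],
  ],
  dr=[
    [3.8,-0.65,0.4],
    [0,0,0],
    [0,0,0],
    [0,0,0],
    [0,0,0],
  ],
  fingers=[50,50,50,50,50],
)

```text
clock: 9.48
position: [488.7, -107.6, 193.9]
tool_rot: [3.137, 0.002, 1.551]
force: [0.3, 0.6, -0.1]
opening: 0.803
```

```bash
python3 m.py [488,-110,92] 1.54
python3 - <<'E'
from h import *
a=grab('scene');p=status.sense()['position'];print(proj(a,p+[0,0,-14]),proj(a,[p[0],p[1],96]),proj(a,[488,-110,96]))
cv2.imwrite('pics/c6.png',cv2.resize(a['pixels'][130:230,170:290,::-1],(720,600),interpolation=cv2.INTER_CUBIC))
E
```

```text
9.4833 [ 488.7224 -107.5897  193.9459] 0.8032735756315175 shift [-0.0022 -0.0012  0.1019] dr [0.2707 0.1173 0.6368]
[202.44154528 169.06250595] [205.09163082 192.14331151] [204.17683357 192.38494363]
```

View pics/c6.png

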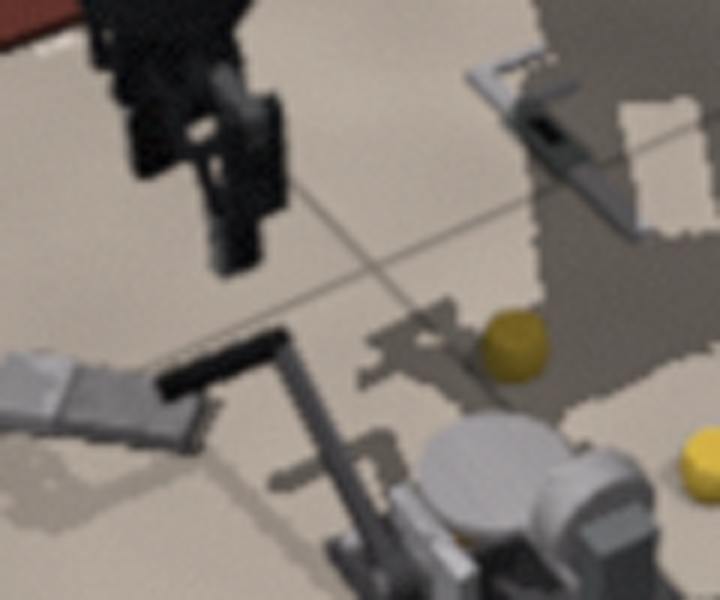

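The bar runs from crop (165,388) to (285,338). The predicted grip point at crop (205,374) lies on it, and the platen is empty. Going down now.

Call:
drive_tool(
  xyz=[
    [-0.001,-0.001,0.025],
    [0,0,0.03],
    [0,0,0.025],
    [0,0,0.012],
    [0,0,0],
    [0,0,0],
  ],
  dr=[
    [0.2,0,0.6],
    [0,0,0],
    [0,0,0],
    [0,0,0],
    [0,0,0],
    [0,0,0],
  ],
  fingers=[50,50,50,50,50,50],
)

```text
clock: 10.03
position: [494.3, -107.6, 109.5]
tool_rot: [3.124, 0.007, 1.548]
force: [0.2, -0.3, 0.1]
opening: 0.803
```

```bash
python3 m.py [488,-110,91] 1.54
```

```text
10.0333 [ 494.329  -107.5977  109.5434] 0.803291160209705 shift [-0.0024 -0.0066  0.0185] dr [0.9815 0.3842 0.4364]
```

Call:
drive_tool(
  xyz=[
    [-0.002,-0.006,0.01],
    [0,0,0.007],
    [0,0,0],
    [0,0,0],
    [0,0,0],
    [0,0,0],
    [0,0,0],
    [0,0,0],
    [0,0,0],
    [0,0,0],
  ],
  dr=[
    [1,0.4,0],
    [0,0,0],
    [0,0,0],
    [0,0,0],
    [0,0,0],
    [0,0,0],
    [0,0,0],
    [0,0,0],
    [0,0,0],
    [0,0,0],
  ],
  fingers=[50,50,50,255,255,255,255,255,255,255],
  newtons=40,
)

```text
clock: 10.87
position: [486.5, -110.7, 97.7]
tool_rot: [-3.136, 0.002, 1.549]
force: [1.4, 0.2, -2.2]
opening: 0.169
```

```bash
python3 m.py [488,-110,91] 1.54; python3 -c "
from h import *
print(status.sense()['force'])"
```

```text
10.8667 [ 486.5134 -110.7432   97.732 ] 0.16875811147357578 shift [0.0008 0.0015 0.0067] dr [-0.343   0.0896  0.4894]
[ 1.39909275  0.16518573 -2.2476677 ]
```

Call:
drive_tool(
  xyz=[
    [0,0.007,-0.0105],
    [0,0.008,-0.01],
    [0,0.009,-0.009],
    [0,0.01,-0.008],
    [0,0,0],
  ],
  dr=[
    [0,0,0],
    [0,0,0],
    [0,0,0],
    [0,0,0],
    [0,0,0],
  ],
  fingers=[255,255,255,255,255],
  newtons=30,
)

```text
clock: 11.28
position: [517.3, -112.1, 135.9]
tool_rot: [-3.119, 0.002, 1.548]
force: [2.3, 0.1, -7.3]
opening: 0.169
```

```bash
python3 m.py [590.5,-113,157.7] 1.54; python3 -c "
from h import *
print(status.sense()['force'])"
```

```text
11.2833 [ 517.3484 -112.0956  135.9327] 0.16928000193151604 shift [ 0.0007  0.0726 -0.0234] dr [-1.2798  0.1105  0.4559]
[ 2.28640618  0.06619439 -7.29729116]
```

Call:
drive_tool(
  xyz=[
    [0,0.012,-0.005],
    [0,0.012,-0.005],
    [0,0.012,-0.004],
    [0,0.012,-0.003],
    [0,0,0],
  ],
  dr=[
    [-1.2,0,0],
    [0,0,0],
    [0,0,0],
    [0,0,0],
    [0,0,0],
  ],
  fingers=[255,255,255,255,255],
)

```text
clock: 11.7
position: [561.3, -114.0, 156.8]
tool_rot: [-3.123, 0.003, 1.549]
force: [-1.7, -1.4, -4.9]
opening: 0.173
```

```bash
python3 m.py [590.5,-113,157.7] 1.54; python3 -c "
from h import *
print(status.sense()['force'])"
```

```text
11.7 [ 561.3476 -113.9663  156.7882] 0.17345649395543225 shift [ 0.0016  0.0291 -0.0015] dr [-1.0796  0.2017  0.5024]
[-1.74483272 -1.40157704 -4.85246967]
```

Call:
drive_tool(
  xyz=[
    [0,0.01,-0.001],
    [0,0.01,-0.0005],
    [0,0.005,0],
    [0,0,0],
    [0,0,0],
  ],
  dr=[
    [-1,0,0],
    [0,0,0],
    [0,0,0],
    [0,0,0],
    [0,0,0],
  ],
  fingers=[255,255,255,255,255],
)

```text
clock: 12.12
position: [585.4, -115.0, 160.0]
tool_rot: [-3.137, 0.005, 1.549]
force: [-2.6, -1.2, 1.2]
opening: 0.17
```

```bash
python3 m.py [590.5,-113,157.7] 1.54
python3 - <<'E'
from h import *
a=grab('scene');b=grab('top');s=status.sense();p=s['position'];print(s['force'],proj(a,p),proj(a,[592,-110,36]),proj(b,p))
cv2.imwrite('pics/c7.png',np.hstack([cv2.resize(a['pixels'][150:260,190:310,::-1],(480,440),interpolation=cv2.INTER_CUBIC),cv2.resize(b['pixels'][130:240,240:315,::-1],(300,440),interpolation=cv2.INTER_CUBIC)]))
E
```

```text
12.1167 [ 585.36   -115.0161  160.0227] 0.1695743425099179 shift [0.0021 0.0051 0.0023] dr [-0.269   0.2765  0.5427]
[-1.99186336 -0.55313302  0.40048837] [219.55661924 198.03012985] [225.08719152 231.16600247] [292.65843301 170.94624126]
```

View pics/c7.png

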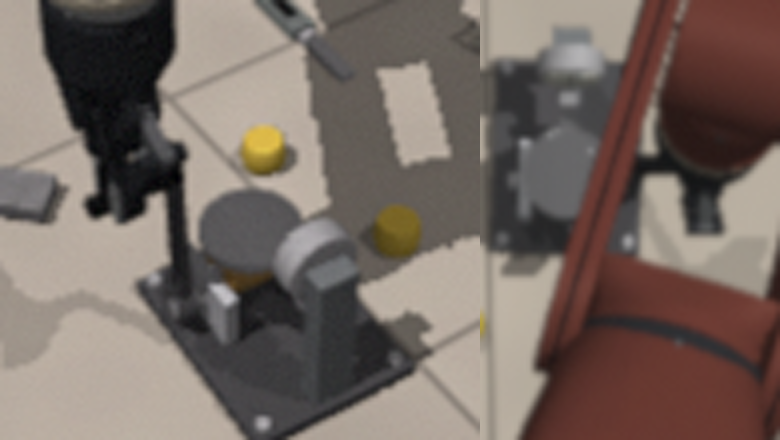

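The lever is nearly vertical: arm from crop (178,170) to the shaft at (183,300), platen empty. By the travel from rest it is about 5 mm short.

Call:
drive_tool(
  xyz=[
    [0.001,0.006,0],
    [0,0,0],
    [0,0,0],
    [0,0,0],
  ],
  dr=[
    [0,0,0.3],
    [0,0,0],
    [0,0,0],
    [0,0,0],
  ],
  fingers=[255,255,255,255],
  newtons=40,
)

```text
clock: 12.55
position: [590.3, -115.2, 160.5]
tool_rot: [-3.137, 0.007, 1.544]
force: [-2.0, -2.3, 1.0]
opening: 0.164
```

```bash
python3 m.py [591,-113,159] 1.54
python3 - <<'E'
from h import *
a=grab('scene');s=status.sense();print(s['force'])
H=np.array([592,-26-54+0,36.]);w=lambda p:((proj(a,p)-[205,165])*7.5).round()
# shaft/bar points in crop px: arm middle y=-54 in stand; predicted for vertical, and +-4 deg
for d in(-6,0,6):
    t=np.radians(d);print(d,w(H),w(H+[120*np.sin(t),0,120*np.cos(t)]))
cv2.imwrite('pics/c8.png',cv2.resize(a['pixels'][165:245,205:285,::-1],(600,600),interpolation=cv2.INTER_CUBIC))
E
```

```text
12.55 [ 590.3319 -115.2462  160.5399] 0.16368607305617217 shift [0.0023 0.0006 0.0015] dr [-0.2619  0.3945  0.2286]
[-1.84553998 -0.70361137  1.27258678]
-6 [222. 460.] [191. 205.]
0 [222. 460.] [211. 226.]
6 [222. 460.] [231. 250.]
```

View pics/c8.png

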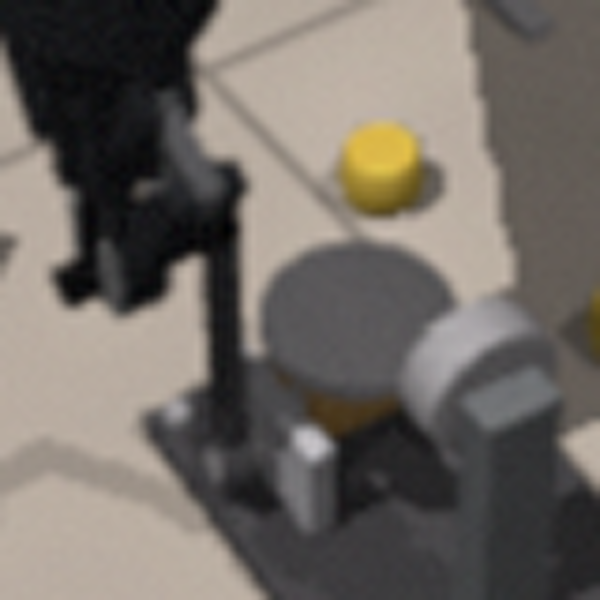

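The lever arm in the crop runs from (228,435) to (223,230). That is vertical to within about 2° by projection, and travel from rest also gives 0 mm offset. The platen is empty. I'll hold briefly, check for drift, and hand in.

Call:
drive_tool(
  xyz=[
    [0,0,0],
    [0,0,0],
    [0,0,0],
  ],
  dr=[
    [0,0,0],
    [0,0,0],
    [0,0,0],
  ],
  fingers=[255,255,255],
)

```text
clock: 12.85
position: [590.2, -115.2, 160.5]
tool_rot: [-3.138, 0.007, 1.544]
force: [-1.9, -0.9, 1.5]
opening: 0.173
```

```bash
python3 -c "
from h import *
print(arm.finish_job())"
```

```text
the job is handed in; nothing more can be done
None
```

The tested slug is in the wire basket and the cam lever stands straight up, with the gripper still holding it. I handed the job in at about 13 s; no verdict is reported.

**Slug:** I took it off the platen, lowered it into the middle of the basket and let go. The picture taken afterwards shows it standing inside the upright basket, and a later one shows the platen empty.

**Lever:** The tool moved 104 mm horizontally from the rest position, which is what straight up requires. The last reading was steady, with about 2 N of spring force, the bar still in the grip and no drift.

**Checks that were less clear:**
- **Lever angle:** The last camera check suggested about 1–2° past vertical, but that is within its accuracy of about 2°.
- **Grip on the bar:** The tool rose about 2.5 mm more than the lever's arc, so the bar probably slid slightly along the pads.
- **Other items on the bench:** I didn't measure the tray or loose items again at the end. The tool forces I read stayed under 8 N, and nothing looked disturbed in the parts of the bench I viewed.

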